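# Prise the paint box open with the palette knife and hold the lid up

### The arm

A 6-joint arm with a two-finger parallel gripper is mounted at the origin on the work surface. World frame = base frame: x ahead of the robot, y to its left, z up, the work surface at z = 0. Lengths are in mm, angles in rad, forces in N, time in s.
With the tool pointing down it reaches from about 275 to 1000 mm from the base axis. Payload 8.4 kg.
Tool frame: the origin (TCP) lies at the very end of the fingers, on their centre line; the grasp point (between the pads) lies 19 mm behind it; z points along the fingers, y is the line along which they close (so a half turn about z gives the same grasp; the last joint's range is limited). The gripper opens to 85 mm and grips with 20 to 120 N. Pads are 22 mm wide; open, the fingers measure 114 mm over their backs; the gripper's body (76 mm by 85 mm) begins 54 mm behind the grasp point. The pads swing forward as they close: fully open they stand 13 mm farther back than shut.
Start: joints at [-1.347, 0.353, 1.633, -0, 1.155, -0.002], TCP at [139.927, -609.137, 210.781] pointing down, gripper open.
Joint ranges: [-2.63, 2.63], [-0.92, 2.1], [0.06, 2.66], [-1.3, 4.44], [0, 2.69], [-3.02, 3.02]. Speed limits (rad/s): [2.22, 2.22, 2.79, 3.14, 3.14, 3.14].

### API

Orientations are given as [roll, pitch, yaw] about the fixed x, y, z axes, in that order (R = Rz(yaw) Ry(pitch) Rx(roll)).
In Python, from rig import telemetry, imaging, r gives the robot as it stands. The module is installed in compiled form; this text tells all that it offers.
- The arm moves only by the tool step_arm, never from a script. Its argument "moves" is a list of rows, each a list of 3 entries, a list of its own where there are three numbers: the turn, a rotation vector about the tool's x, y, z scaled (see below), then the shift along the tool's x, y, z scaled (see below), then the opening, from -1 (shut) to 1 (fully open). A call has 1 to 8 rows; each row is the pose to reach, as a shift and turn from the pose commanded when the call began, along the tool's axes at that moment; what a row does not reach only later rows make up. The controller multiplies each number of a shift by 200 mm and each number of a turn by 45 degrees. A row lasts 1/10 s, in which the tool goes at most 50 mm and 8.59 degrees, less where a joint would pass 70% of its speed; a pose out of reach is approached as far as the arm can. A call with a number of a shift or a turn outside -1 to 1 is refused whole. A call with a gripper value outside its range is refused whole. The fingers move at their own pace and stop on an object; "squeeze" is the grip in N (left out, the last holds). Time passes only in rows, so rows that repeat a pose let the fingers close. It gives the time, the measured TCP pose, the force, the opening and the grip force at its end, in the units of the state.
- telemetry.sense(): the state, without advancing time (a new reading comes with each control period).
- imaging.grab_frame(name): name is "scene" or "top"; returns the picture (384x512x3 uint8, red, green, blue); there is no depth.
- imaging.calibration(name): a dict with "fx", "fy", "cx", "cy" (pixels), "cam_to_world" (4x4, takes a point from camera to world coordinates). Camera axes: x right, y up, looking along -z (the intrinsics and any distortion apply to the point x, -y, -z); pixel columns grow to the right and rows downward; lengths in mm; the calibration is good to about 2 mm. A picture is of the moment at which its call begins. calibration takes no time and is no camera call.
- r.sign_off(): hands the job in; it is judged then, once.
Trained networks look in the newest picture that a camera, given by its name, has taken for a name from the list of things; names that differ only in an ending like _2 or _b are one class to them, and where a whole thing is asked for, a point or a joint stands for the part that bears it (a point fixed in the world has none). Each returns a list of dicts, best first, with "conf" (0 to 1); they miss things now and then, are a little off and sometimes report something else, mostly with a low value. They report only what shows in the picture. A call takes as long as a camera call.
- imaging.recognise(camera, name): "extent" ([left, top, width, height] in pixels, round what is visible of it).
- imaging.mark_of(camera, name): "xy" ([column, row] in pixels: a listed point, or the origin of a listed thing).
The state is a dict: "clock": time; "qpos": joint angles; "qvel": joint speeds; "joint_efforts": joint torques, N m; "eef_pos": TCP position; "tcp_rot": TCP orientation; "contact_force": force on the tool from outside, world axes, zero at the start; "wrist_torque": the same for the moment, N m; "opening": opening from 0.0 (shut) to 1.0 (fully open); "grasp_force": force on a finger pad.
Only numpy, scipy, OpenCV 4.12 (cv2) and the standard library are available. Lean on these libraries where they do the work, as an engineer would, in place of code of your own. Each camera call takes 0.05 s, during which the arm holds its last target. There are 200 camera calls.

### The job

Take the red-handled palette knife off its rest, slip its blade into the slot under the front edge of the wooden paint box's lid, lever the lid up, and finish holding it open at 40 degrees on the blade so that the colours can be seen. The box is freshly varnished, so neither gripper nor arm may touch it or its lid; leave the bottles, jars, can and brush pot where they stand. The program finishes while holding: knife gripped, lid resting still on the blade, nothing else holding it up.

Things in the scene. Friction and masses are not known exactly. Their poses are not given: they have to be found in the camera images.
- knife: Palette knife, 210 mm long, 70 g, loose, level on its rest. Red handle 115 x 16 (wide) x 20 mm (high), x -60 to +55 mm; then an 8 mm steel shank and a stiff dark flat blade, 22 mm wide, 3 mm thick, x +77 to +150 mm, the last 12 mm 14 mm wide, at mid-height of the handle. Origin: underside of the handle at the grip point; x towards the blade tip, z up.
- knife_grip (a point): middle of the knife's handle (10 mm above knife's origin), clear between the two rest bars: the place to grip, across the 16 mm width. As it lies it is 36 mm above the table.
- knife_tip (a point): tip of the blade, mid-thickness, 150 mm along x from knife_grip at the same height
- rest: dark wooden knife rest, fixed, left or right of the box: base plate 130 x 60 x 4 mm, two cross bars 10 mm thick at x = -47 and +47 mm; the handle lies on their tops, 26 mm above the table, between 6 mm high cheeks at the bar ends. Origin: centre of the underside; x along the knife.
- paintbox: wooden paint box, fixed to the table: 170 mm deep (x), 260 mm wide (y), 70 mm high without the lid, walls 8 mm, colour blocks inside up to 28 mm high. Origin: centre of the underside; its front, with the slot, looks along its -x (roughly towards the robot), the hinge is along the far (+x) rim.
- slot (a point): centre of the mouth of the slot in the box's front wall: 130 mm wide, 14 mm high, from 56 mm above the table to the lid's underside at 70 mm; behind it the box is hollow for 150 mm. x points into the box. A small brass plate on top of the lid, mid front edge, marks it; two more brass plates at the far edge are hinges.
- lid (a joint): opening angle of the lid in rad: 0 shut (level), grows as the front edge rises; 40 degrees = 0.698. About 200 g, hinges freely and falls shut by its own weight when let go.
- lid_hinge (a point): middle of the lid's hinge line (which runs along the box's y), on the box's far rim, 70 mm above the table, level with the shut lid's underside
- lid_edge (a point): middle of the lid's front edge, underside, moves with the lid; 182 mm from the hinge line. The lid is a plain light board 182 x 270 x 8 mm with no handle, overhanging the front wall by 12 mm.
- palette: white ceramic well palette 150 x 80 x 10 mm, fixed, on the side where the knife rest is not. Origin: centre of the underside.
- teal_bottle: bystander, loose: small green ink bottle, 48 mm across, 125 mm tall. Origin: centre of the underside.
- violet_bottle: bystander, loose: blue-violet ink bottle, 52 mm across, 135 mm tall. Origin: centre of the underside.
- cream_jar: bystander, loose: squat cream-yellow jar with black cap, 66 mm across, 75 mm tall. Origin: centre of the underside.
- paint_can: bystander, loose: steel paint can, 74 mm across, 100 mm tall. Origin: centre of the underside.
- ink_jar: bystander, loose: squat black ink jar with brass cap, 60 mm across, 65 mm tall. Origin: centre of the underside.
- brush_pot: bystander, loose: blue ceramic pot full of brushes, 92 mm across, 120 mm tall, brushes to 250 mm. Origin: centre of the underside.

How it is judged:
By the outcome, as a careful person would: the job done as asked, in the order asked, and still so for the second after the job is handed in, while the arm keeps its last pose, push and grip.
It also fails if it takes over 45 s, if anything falls off the work surface, if the arm or the gripper's body presses on something with over 40 N, if the wrist force passes 120 N, or if a joint passes its speed limit or range.

## Working session

There is one attempt and no reset: what is moved stays moved. The work goes in short steps, Python scripts to look and compute and a tool call to move; the robot and the scene stay as the last step left them, time stands still between calls to the robot, and variables do not carry over. Pictures are saved under pics/ and viewed, at most 10 in all, crops included, and the job is handed in when it is done.

Besides the shell and the picture viewer there is one more tool, called after "Call:" in YAML: its name, and indented under it one key for each argument. step_arm: Moves the arm, as the interface text tells. Its arguments: {"type":"object","properties":{"moves":{"type":"array"},"squeeze":{"type":"number"}},"required":["moves"]}

```bash
mkdir -p pics; cat > h.py <<'E'
import numpy as np, cv2
from scipy.spatial.transform import Rotation as R
from rig import telemetry, imaging, r
def ray(cam,xy):
    c=imaging.calibration(cam);T=np.array(c["cam_to_world"])
    d=T[:3,:3]@np.array([(xy[0]-c["cx"])/c["fx"],-(xy[1]-c["cy"])/c["fy"],-1]);return T[:3,3],d
def onz(cam,xy,z):
    o,d=ray(cam,xy);return o+d*(z-o[2])/d[2]
def proj(cam,p):
    c=imaging.calibration(cam);T=np.array(c["cam_to_world"]);q=T[:3,:3].T@(np.array(p)-T[:3,3])
    return np.array([c["cx"]+c["fx"]*q[0]/-q[2],c["cy"]-c["fy"]*q[1]/-q[2]])
E
python3 - <<'E'
from h import *
np.set_printoptions(precision=3,suppress=True)
ims=[imaging.grab_frame(c) for c in("scene","top")]
for c,im in zip(("scene","top"),ims):
    cv2.imwrite(f"pics/{c}0.png",cv2.resize(im[:,:,::-1],None,fx=1.5,fy=1.5,interpolation=cv2.INTER_CUBIC)); k=imaging.calibration(c);print(c,{a:k[a] for a in k if a!="cam_to_world"},np.array(k["cam_to_world"])[:3])
H=dict(knife_grip=36,knife_tip=36,slot=63,lid_hinge=70,lid_edge=70,rest=0,paintbox=0,palette=0,teal_bottle=0,violet_bottle=0,cream_jar=0,paint_can=0,ink_jar=0,brush_pot=0)
for n,z in H.items():
    for c in("top","scene"):
        m=imaging.mark_of(c,n)[:2]
        print(n,c,[(np.round(a["xy"],1),round(a["conf"],2),onz(c,a["xy"],z)[:2].round(1)) for a in m])
s=telemetry.sense();print(s)
E
```

```text
scene {'fx': 351.56947045251025, 'fy': 351.56947045251025, 'cx': 257.1114357151511, 'cy': 195.27807208756377} [[  -0.588   -0.647    0.486 1250.738]
 [   0.809   -0.477    0.345  455.276]
 [   0.009    0.595    0.803 1101.496]]
top {'fx': 382.930149764202, 'fy': 382.930149764202, 'cx': 253.6055520796898, 'cy': 185.13902911057272} [[   0.003    0.985   -0.172  394.306]
 [  -1.       0.004    0.003   14.523]
 [   0.003    0.172    0.985 1375.322]]
knife_grip top [(array([188. , 234.4]), 0.81, array([454.3, 237.8])), (array([190.7, 236.3]), 0.51, array([447.8, 228.2]))]
knife_grip scene [(array([336.6, 197.1]), 0.59, array([436. , 244.3]))]
knife_tip top [(array([195.5, 192.5]), 0.62, array([601.5, 216.1]))]
knife_tip scene [(array([313.1, 224.8]), 0.53, array([594.3, 235.5])), (array([267.8, 190.9]), 0.39, array([565.9,  18.9]))]
slot top [(array([246.3, 197.1]), 0.72, array([581.9,  35.9])), (array([111.4, 240.2]), 0.46, array([432.7, 492.2]))]
slot scene [(array([264.3, 193.4]), 0.64, array([600.4,  26.2]))]
lid_hinge top [(array([243.6, 141.6]), 0.68, array([778.7,  46.6]))]
lid_hin
[... 1617 characters left out ...]
([739.8, 296.3]))]
ink_jar scene [(array([307. , 268.8]), 0.64, array([735.1, 300.6]))]
brush_pot top [(array([345.7, 156.4]), 0.69, array([ 744.2, -329.6]))]
brush_pot scene [(array([171. , 185.4]), 0.88, array([ 748.6, -321.1]))]
{'clock': 1.5, 'qpos': array([-1.347,  0.353,  1.633, -0.   ,  1.155, -0.002]), 'qvel': array([-0.001, -0.   , -0.001,  0.   , -0.004, -0.003]), 'joint_efforts': array([ -0.001, -60.517, -34.244,  -0.   ,   0.001,  -0.   ]), 'eef_pos': array([ 139.928, -609.119,  210.771]), 'tcp_rot': array([-3.142,  0.   ,  0.226]), 'contact_force': array([-0.186,  0.28 ,  0.689]), 'wrist_torque': array([-0.027,  0.028,  0.037]), 'grasp_force': 0.0, 'opening': 0.9966519529905256}
```

View pics/top0.png

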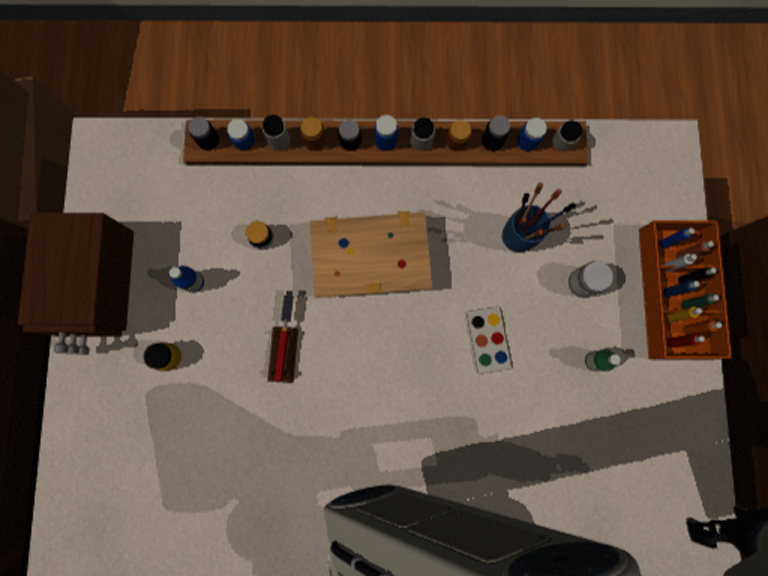

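View pics/scene0.png

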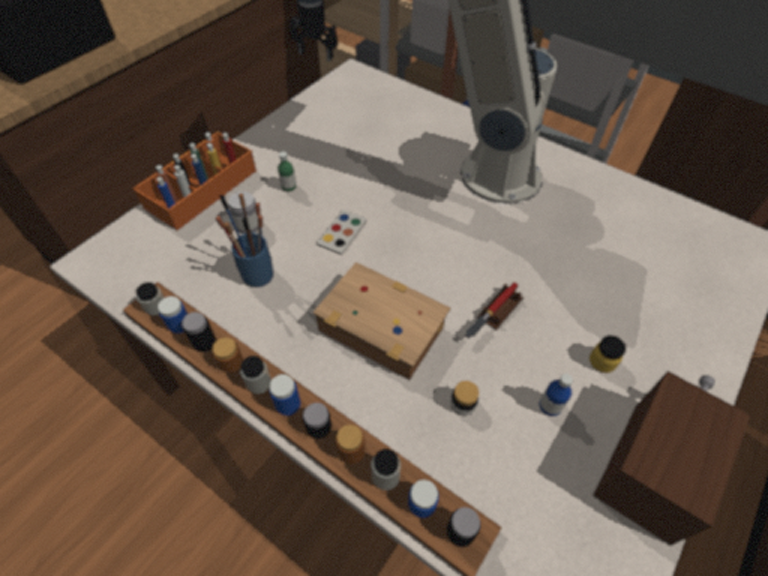

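The top view shows the knife handle at about (284,353) and its tip at about (288,292) in the enlarged picture. The lid has corners near (311,219), (428,212), (432,289) and (315,297). The rest is to the left of the box, and the bystanders are well clear. I'll refine the knife and lid positions with segmentation.

```bash
python3 - <<'E'
from h import *
np.set_printoptions(precision=1,suppress=True)
def seg(cam,im,kind,box):
    hsv=cv2.cvtColor(im,cv2.COLOR_RGB2HSV).astype(int);h,s,v=hsv[...,0],hsv[...,1],hsv[...,2]
    if kind=="red": m=((h<6)|(h>172))&(s>165)&(v>70)
    else: m=(h>8)&(h<26)&(s>70)&(v>(95 if cam=="top" else 105))
    m=m.astype(np.uint8); k=np.zeros_like(m);x,y,w,hh=box;k[y:y+hh,x:x+w]=1;m&=k
    if kind!="red": m=cv2.morphologyEx(m,cv2.MORPH_CLOSE,np.ones((5,5)))
    n,l,st,c=cv2.connectedComponentsWithStats(m);i=1+np.argmax(st[1:,4]);return (l==i).astype(np.uint8)
B={"top":dict(red=(170,205,40,60),wood=(195,130,105,80)),"scene":dict(red=(305,175,60,50),wood=(195,165,115,90))}
for cam in B:
    im=np.mean([imaging.grab_frame(cam) for _ in range(3)],0).astype(np.uint8);vis=im.copy()
    m=seg(cam,im,"red",B[cam]["red"]);vis[m>0]=(0,255,0)
    pts=np.argwhere(m)[:,::-1].astype(float);rc=cv2.minAreaRect(pts.astype(np.float32));print(cam,"red",len(pts),rc)
    W=np.array([onz(cam,p,44)[:2] for p in pts]);c=W.mean(0);u=np.linalg.svd(W-c)[2][0];u*=np.sign(u[0]);t=(W-c)@u
    print(" centroid",c,"yaw",np.degrees(np.arctan2(u[1],u[0])),"len",t.min(),t.max(),"w",np.ptp((W-c)@[-u[1],u[0]]))
    m=seg(cam,im,"wood",B[cam]["wood"]);e=m-cv2.erode(m,np.ones((3,3)));vis[e>0]=(255,0,255)
    cn=max(cv2.findContours(m,0,1)[0],key=cv2.contourArea)[:,0]
    W=np.array([onz(cam,p,78)[:2] for p in cn],np.float32);rc=cv2.minAreaRect(W);print(" lid",rc,cv2.boxPoints(rc))
    x,y,w,h=(165,125,145,110) if cam=="top" else (195,160,165,110)
    cv2.imwrite(f"pics/{cam}1.png",cv2.resize(np.hstack([im,vis])[y:y+h,:,::-1][:,np.r_[x:x+w,512+x:512+x+w]],None,fx=2.4,fy=2.4,interpolation=cv2.INTER_NEAREST))
a=cv2.imread("pics/top1.png");b=cv2.imread("pics/scene1.png");w=max(a.shape[1],b.shape[1])
cv2.imwrite("pics/seg1.png",np.vstack([cv2.copyMakeBorder(q,0,0,0,w-q.shape[1],0) for q in(a,b)]))
E
```

```text
top red 132 ((186.4384765625, 236.99234008789062), (3.8450767993927, 32.62113571166992), 7.125016689300537)
 centroid [445.2 241.6] yaw -5.558071723317864 len -55.16598871083205 55.72440845521949 w 13.6608079291845
 lid ((680.5272216796875, 35.95582580566406), (189.3660888671875, 271.4450378417969), 5.092836380004883) [[ 574.2  162.7]
 [ 598.3 -107.6]
 [ 786.9  -90.8]
 [ 762.8  179.5]]
scene red 99 ((335.0000305175781, 197.99998474121094), (5.0543999671936035, 22.596141815185547), 41.987213134765625)
 centroid [453.2 242.7] yaw -5.449808181927965 len -55.623500022037206 46.199692292787525 w 20.1072999918989
 lid ((678.792236328125, 41.784088134765625), (188.61001586914062, 279.7452697753906), 4.629894256591797) [[ 573.5  173.6]
 [ 596.1 -105.2]
 [ 784.1  -90. ]
 [ 761.5  188.8]]
```

View pics/seg1.png

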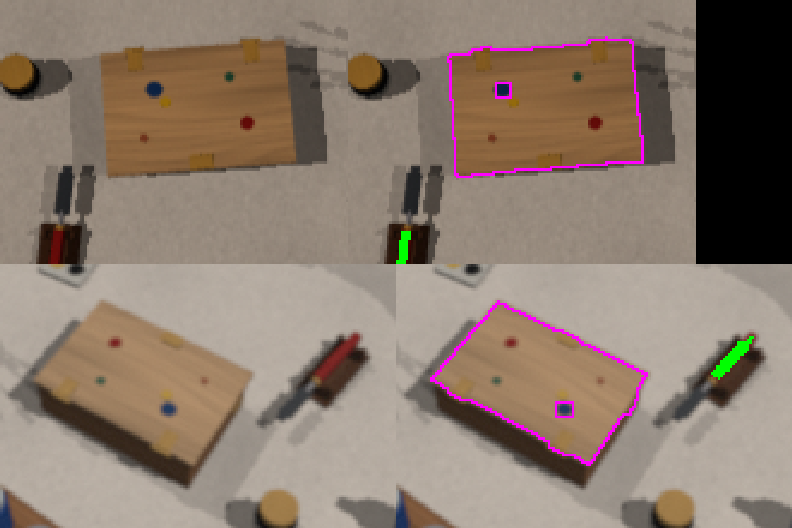

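The lid is well segmented, with yaw about +5° and its front edge mid-point near (587,28). The knife grip is near (448,241), yaw about -5.5°. Next I'll write a helper to work out the moves.

```bash
cat >> h.py <<'E'
def plan(wps):
    "wps: list of (grip xyz, yaw deg, pitch-up deg); numbers relative to present pose"
    s=telemetry.sense();p0=np.array(s["eef_pos"]);R0=R.from_euler("xyz",s["tcp_rot"])
    print("t",round(s["clock"],2),"tcp",p0.round(1),"rpy",np.degrees(s["tcp_rot"]).round(1),"op",round(s["opening"],3),"gf",round(s["grasp_force"],1),"F",np.round(s["contact_force"],1))
    for g,yaw,pit in wps:
        Rt=R.from_euler("z",yaw,degrees=True)*R.from_euler("x",180,degrees=True)*R.from_euler("y",pit,degrees=True)
        p=np.array(g)+19*Rt.as_matrix()[:,2]
        print((R0.inv()*Rt).as_rotvec(degrees=True).__truediv__(45).round(3).tolist(),(R0.inv().apply(p-p0)/200).round(3).tolist())
E
python3 - <<'E'
from h import *
plan([((250,-310,220),5,0),((448,241,180),-5.5,0),((448,241,36),-5.5,0)])
E
```

```text
t 1.8 tcp [ 139.9 -609.1  210.8] rpy [-180.     0.    12.9] op 1.0 gf 0.0 F [ 0.5 -0.7  0.4]
[-0.0, 0.0, 0.176] [0.871, -1.334, 0.049]
[-0.0, 0.0, 0.41] [2.453, -3.798, 0.249]
[-0.0, 0.0, 0.41] [2.453, -3.798, 0.969]
```

Call:
step_arm:
  moves:
    - [[0,0,0],[0.6,-0.95,0],1]
    - [[0,0,0],[0.6,-0.95,0],1]
    - [[0,0,0],[0.6,-0.95,0],1]
    - [[0,0,0],[0.6,-0.95,0],1]
    - [[0,0,0],[0.6,-0.95,0],1]

```text
clock: 2.3
eef_pos: [214.6, -393.5, 210.6]
tcp_rot: [-3.14, -0.0, 0.227]
contact_force: [-0.6, 0.6, -0.1]
opening: 0.999
grasp_force: 0.0
```

Call:
step_arm:
  moves:
    - [[0,0,0],[0.6,-0.95,0],1]
    - [[0,0,0],[0.6,-0.95,0],1]
    - [[0,0,0],[0.6,-0.95,0],1]
    - [[0,0,0],[0.6,-0.95,0],1]
    - [[0,0,0],[0.6,-0.95,0],1]

```text
clock: 2.8
eef_pos: [288.9, -182.2, 210.9]
tcp_rot: [-3.141, -0.001, 0.227]
contact_force: [0.5, -0.7, 0.6]
opening: 0.995
grasp_force: 0.0
```

Call:
step_arm:
  moves:
    - [[0,0,0],[0.6,-0.95,0],1]
    - [[0,0,0],[0.6,-0.95,0],1]
    - [[0,0,0],[0.6,-0.95,0],1]
    - [[0,0,0],[0.6,-0.95,0],1]
    - [[0,0,0],[0.6,-0.95,0],1]

```text
clock: 3.3
eef_pos: [364.1, 30.2, 211.3]
tcp_rot: [-3.141, -0.002, 0.228]
contact_force: [-0.5, -0.9, -0.4]
opening: 1.0
grasp_force: 0.0
```

Call:
step_arm:
  moves:
    - [[0,0,0.41],[0.65,-0.95,0.25],1]
    - [[0,0,0.41],[0.65,-0.95,0.25],1]
    - [[0,0,0.41],[0.65,-0.95,0.25],1]
    - [[0,0,0.41],[0.65,-0.95,0.25],1]
    - [[0,0,0.41],[0.65,-0.95,0.25],1]
    - [[0,0,0.41],[0.65,-0.95,0.25],1]

```text
clock: 3.9
eef_pos: [449.0, 245.9, 159.6]
tcp_rot: [-3.14, -0.0, -0.093]
contact_force: [-0.7, -0.4, -0.6]
opening: 0.999
grasp_force: 0.0
```

```bash
python3 - <<'E'
from h import *
plan([((448,241,100),-5.5,0),((448,241,36),-5.5,0)])
E
```

```text
t 3.9 tcp [449.  245.9 159.6] rpy [-179.9   -0.    -5.3] op 0.999 gf 0.0 F [-0.7 -0.4 -0.6]
[-0.002, -0.001, 0.004] [-0.003, 0.026, 0.393]
[-0.002, -0.001, 0.004] [-0.003, 0.026, 0.713]
```

Lower and grip. The first rows correct the lateral position, then the tool descends.

Call:
step_arm:
  moves:
    - [[0,0,0],[0,0.026,0.25],1]
    - [[0,0,0],[0,0.026,0.45],1]
    - [[0,0,0],[0,0.026,0.6],1]
    - [[0,0,0],[0,0.026,0.71],1]
    - [[0,0,0],[0,0.026,0.71],1]
    - [[0,0,0],[0,0.026,0.71],1]

```text
clock: 4.5
eef_pos: [446.9, 235.9, 19.2]
tcp_rot: [3.141, 0.0, -0.096]
contact_force: [1.0, 0.6, 0.2]
opening: 0.999
grasp_force: 0.0
```

Call:
step_arm:
  moves:
    - [[0,0,0],[0,0,0],0.4]
    - [[0,0,0],[0,0,0],0]
    - [[0,0,0],[0,0,0],-1]
    - [[0,0,0],[0,0,0],-1]
    - [[0,0,0],[0,0,0],-1]
    - [[0,0,0],[0,0,0],-1]
    - [[0,0,0],[0,0,0],-1]
    - [[0,0,0],[0,0,0],-1]
  squeeze: 30

```text
clock: 5.3
eef_pos: [447.1, 236.3, 19.3]
tcp_rot: [-3.141, -0.001, -0.096]
contact_force: [-0.4, -0.5, 6.6]
opening: 0.176
grasp_force: 30.2
```

```bash
python3 - <<'E'
from h import *
plan([((448,241,200),-5.5,0)])
a=[imaging.grab_frame(c)[y:y+90,x:x+130,::-1] for c,x,y in(("top",140,170),("scene",260,160))]
cv2.imwrite("pics/grip.png",cv2.resize(np.hstack(a),None,fx=3,fy=3,interpolation=cv2.INTER_CUBIC))
E
```

```text
t 5.3 tcp [447.1 236.3  19.3] rpy [-180.    -0.    -5.5] op 0.176 gf 30.2 F [-0.4 -0.5  6.6]
[-0.0, -0.001, -0.0] [0.003, -0.024, -0.808]
```

View pics/grip.png

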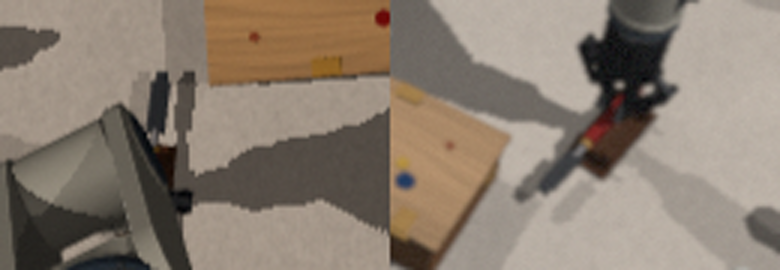

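Both fingers are closed on the red handle. I'll squeeze harder and lift.

Call:
step_arm:
  moves:
    - [[0,0,0],[0,0,0],-1]
    - [[0,0,0],[0,0,0],-1]
    - [[0,0,0],[0,0,-0.1],-1]
    - [[0,0,0],[0,0,-0.3],-1]
    - [[0,0,0],[0,0,-0.5],-1]
    - [[0,0,0],[0,0,-0.7],-1]
    - [[0,0,0],[0,0,-0.8],-1]
    - [[0,0,0],[0,0,-0.8],-1]
  squeeze: 110

```text
clock: 6.2
eef_pos: [448.6, 237.0, 182.0]
tcp_rot: [-3.138, -0.005, -0.096]
contact_force: [0.0, -0.2, -1.2]
opening: 0.132
grasp_force: 108.3
```

```bash
python3 - <<'E'
from h import *
plan([((408,13,200),5,0),((408,13,63),5,0)])
s=telemetry.sense();Rt=R.from_euler("xyz",s["tcp_rot"]).as_matrix();g=s["eef_pos"]-19*Rt[:,2]
tip=g+150*Rt[:,0];print("pred tip",tip)
for c in("top","scene"):
    f=imaging.grab_frame(c);cv2.imwrite(f"pics/l_{c}.png",f[:,:,::-1]); q=proj(c,tip);print(c,q,proj(c,g),[(a["xy"],a["conf"]) for a in imaging.mark_of(c,"knife_tip")[:2]])
    x,y=(q-[75,60]).astype(int);k=f[y:y+110,x:x+150,::-1].copy();k=cv2.resize(k,None,fx=2.6,fy=2.6,interpolation=cv2.INTER_CUBIC)
    for P in (tip,g+77*Rt[:,0]): cv2.circle(k,tuple(int(v) for v in (proj(c,P)-[x,y]+.5)*2.6),3,(0,255,0),1)
    cv2.imwrite(f"pics/c_{c}.png",k)
cv2.imwrite("pics/lift.png",np.hstack([cv2.imread(f"pics/c_{c}.png") for c in("top","scene")]))
E
```

```text
t 6.2 tcp [448.6 237.  182. ] rpy [-179.8   -0.3   -5.5] op 0.132 gf 108.3 F [ 0.  -0.2 -1.2]
[-0.003, -0.007, -0.234] [-0.094, 1.134, 0.001]
[-0.003, -0.007, -0.234] [-0.098, 1.137, 0.686]
pred tip [597.8016589  222.54760923 201.70846056]
top [185.61598606 185.4936766 ] [179.25979606 233.84574697] [([188.3, 183.9], 0.66)]
scene [316.14125838 196.04692063] [342.18889263 169.59759   ] [([314.5, 198.8], 0.49)]
```

View pics/lift.png

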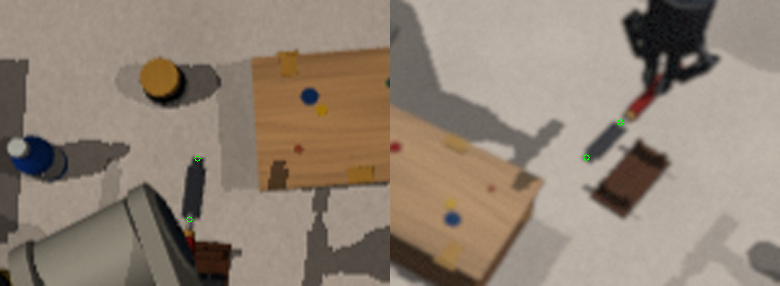

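The knife is lifted level, and its tip and blade root sit on the predicted dots in both views. Now I'll carry it to the slot's front.

Call:
step_arm:
  moves:
    - [[0,0,-0.12],[-0.1,0.6,0],-1]
    - [[0,0,-0.12],[-0.1,0.6,0],-1]
    - [[0,0,-0.12],[-0.1,0.6,0],-1]
    - [[0,0,-0.12],[-0.1,0.6,0],-1]

```text
clock: 6.8
eef_pos: [413.2, 116.0, 177.3]
tcp_rot: [3.14, 0.004, -0.004]
contact_force: [0.0, -0.2, 0.2]
opening: 0.138
grasp_force: 108.5
```

```bash
python3 - <<'E'
from h import *
plan([((408,13,200),5,0),((408,13,63),5,0)])
E
```

```text
t 6.8 tcp [413.2 116.  177.3] rpy [179.9   0.2  -0.2] op 0.138 gf 108.5 F [ 0.  -0.2  0.2]
[0.002, 0.005, -0.117] [-0.024, 0.515, -0.018]
[0.002, 0.005, -0.117] [-0.022, 0.514, 0.667]
```

Call:
step_arm:
  moves:
    - [[0,0,-0.117],[-0.024,0.5,0],-1]
    - [[0,0,-0.117],[-0.024,0.5,0],-1]
    - [[0,0,-0.117],[-0.024,0.51,0.2],-1]
    - [[0,0,-0.117],[-0.024,0.51,0.4],-1]
    - [[0,0,-0.117],[-0.024,0.51,0.6],-1]
    - [[0,0,-0.117],[-0.024,0.51,0.6],-1]
    - [[0,0,-0.117],[-0.024,0.51,0.6],-1]

```text
clock: 7.5
eef_pos: [409.8, 16.9, 58.4]
tcp_rot: [-3.141, 0.003, 0.09]
contact_force: [0.7, 0.4, -0.1]
opening: 0.139
grasp_force: 108.5
```

```bash
python3 - <<'E'
from h import *
plan([((408,13,63),5,0)])
E
```

```text
t 7.5 tcp [409.8  16.9  58.4] rpy [-180.     0.2    5.2] op 0.139 gf 108.5 F [ 0.7  0.4 -0.1]
[-0.0, 0.004, 0.004] [-0.01, 0.019, 0.072]
```

Call:
step_arm:
  moves:
    - [[0,0.004,0.004],[-0.01,0.01,0.072],-1]
    - [[0,0.004,0.004],[-0.01,0.01,0.072],-1]
    - [[0,0.004,0.004],[-0.01,0.01,0.072],-1]

```text
clock: 7.8
eef_pos: [409.7, 14.7, 45.9]
tcp_rot: [3.142, -0.005, 0.087]
contact_force: [1.1, 0.8, -0.6]
opening: 0.136
grasp_force: 108.5
```

```bash
cat >> h.py <<'E'
def look(name,up=3,win=(200,140),extra=()):
    s=telemetry.sense();Rt=R.from_euler("xyz",s["tcp_rot"]).as_matrix();g=s["eef_pos"]-19*Rt[:,2];tip=g+150*Rt[:,0];print("tip",tip.round(1));o=[]
    for c in("top","scene"):
        f=imaging.grab_frame(c);q=proj(c,tip);x,y=np.maximum((q-np.array(win)/2).astype(int),0)
        k=cv2.resize(np.ascontiguousarray(f[y:y+win[1],x:x+win[0],::-1]),None,fx=up,fy=up,interpolation=cv2.INTER_CUBIC)
        for P in (tip,g+77*Rt[:,0],*extra): cv2.circle(k,tuple(int(v) for v in (proj(c,P)-[x,y]+.5)*up),3,(0,255,0),1)
        o.append(k)
    cv2.imwrite(f"pics/{name}.png",np.hstack(o))
E
python3 - <<'E'
from h import *
u=np.array([np.cos(np.radians(5)),np.sin(np.radians(5))])
look("pre",3,(130,110),[(587,28,78),(587+182*u[0],28+182*u[1],78)])
plan([((408+85*u[0],13+85*u[1],63),5,0)])
E
```

```text
tip [559.   27.8  65.6]
t 7.9 tcp [409.7  14.6  45.8] rpy [180.   -0.3   5. ] op 0.136 gf 108.5 F [-0.6  0.6 -0.9]
[0.0, -0.007, -0.0] [0.416, 0.007, 0.011]
```

View pics/pre.png

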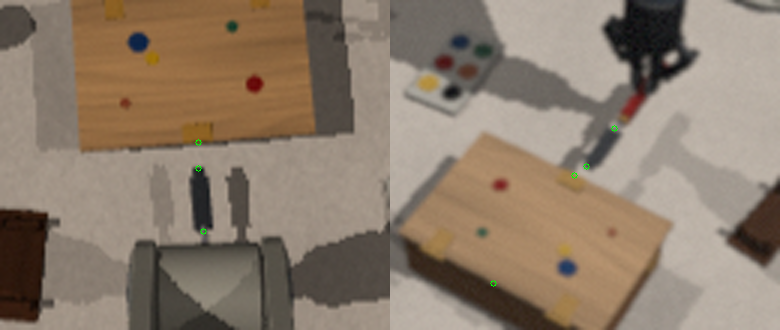

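The blade points level at the brass mark, about 28 mm short of the lid edge. I'll insert it slowly, watching the force.

Call:
step_arm:
  moves:
    - [[0,-0.007,0],[0,0.007,0.012],-1]
    - [[0,-0.007,0],[0.06,0.007,0.012],-1]
    - [[0,-0.007,0],[0.12,0.007,0.012],-1]
    - [[0,-0.007,0],[0.17,0.007,0.012],-1]
    - [[0,-0.007,0],[0.22,0.007,0.012],-1]
    - [[0,-0.007,0],[0.27,0.007,0.012],-1]
    - [[0,-0.007,0],[0.27,0.007,0.012],-1]

```text
clock: 8.6
eef_pos: [464.4, 17.8, 42.2]
tcp_rot: [3.142, 0.001, 0.087]
contact_force: [0.5, 0.9, -1.2]
opening: 0.133
grasp_force: 108.5
```

```bash
python3 - <<'E'
from h import *
plan([])
look("mid",3,(130,110))
E
```

```text
t 8.6 tcp [464.4  17.8  42.2] rpy [1.8e+02 1.0e-01 5.0e+00] op 0.133 gf 108.5 F [ 0.5  0.9 -1.2]
tip [613.8  30.9  61.1]
```

View pics/mid.png

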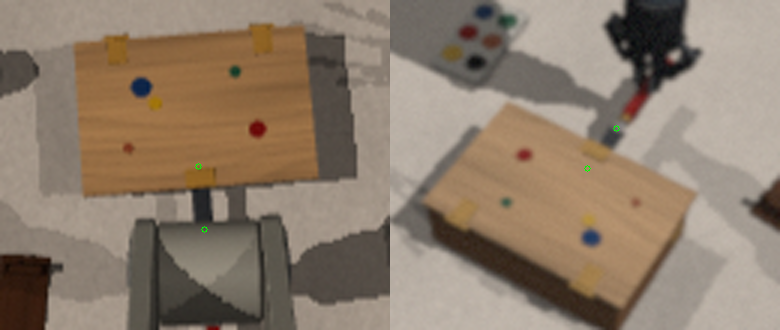

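The blade is under the lid with no contact force. I'll go about 32 mm deeper.

Call:
step_arm:
  moves:
    - [[0,0,0],[0.05,0,-0.008],-1]
    - [[0,0,0],[0.1,0,-0.008],-1]
    - [[0,0,0],[0.16,0,-0.008],-1]
    - [[0,0,0],[0.16,0,-0.008],-1]
    - [[0,0,0],[0.16,0,-0.008],-1]

```text
clock: 9.2
eef_pos: [494.6, 20.5, 43.5]
tcp_rot: [-3.142, 0.003, 0.087]
contact_force: [-0.1, -0.0, -0.1]
opening: 0.132
grasp_force: 108.5
```

```bash
python3 - <<'E'
from h import *
plan([])
s=telemetry.sense();Rt=R.from_euler("xyz",s["tcp_rot"]).as_matrix();g=s["eef_pos"]-19*Rt[:,2];tip=g+150*Rt[:,0];print(tip)
u=np.array([np.cos(np.radians(5)),np.sin(np.radians(5)),0]);z=np.array([0,0,1.])
h=np.array([587,28,70.])+184*u; t=(h-tip)@u; lat=(tip-(h-t*u));lat[2]=0;print("t",t,lat)
W=[]
for th,pit in((0,0),(6,2),(12,4),(18,6),(24,8),(30,10),(35,12),(39,13)):
    a=np.radians(th);n=np.sin(a)*u+np.cos(a)*z; T=h+t*(-np.cos(a)*u+np.sin(a)*z)-1.5*n+lat
    p=np.radians(pit);W.append((T-150*(np.cos(p)*u+np.sin(p)*z),5,pit))
plan(W)
E
```

```text
t 9.2 tcp [494.6  20.5  43.5] rpy [-180.     0.2    5. ] op 0.132 gf 108.5 F [-0.1 -0.  -0.1]
[644.05375876  33.4997718   62.13748205]
t 126.68401132478913 [-0.04412528  0.50435424  0.        ]
t 9.2 tcp [494.6  20.5  43.5] rpy [-180.     0.2    5. ] op 0.132 gf 108.5 F [-0.1 -0.  -0.1]
[-0.0, 0.003, -0.001] [0.0, 0.0, -0.03]
[-0.0, 0.048, -0.001] [0.007, 0.0, -0.07]
[-0.0, 0.092, -0.001] [0.021, 0.0, -0.11]
[-0.0, 0.137, -0.001] [0.043, 0.0, -0.148]
[0.0, 0.181, -0.001] [0.072, 0.0, -0.185]
[0.0, 0.226, -0.001] [0.109, 0.0, -0.219]
[0.0, 0.27, -0.001] [0.146, 0.0, -0.241]
[0.0, 0.292, -0.001] [0.177, 0.0, -0.264]
```

Call:
step_arm:
  moves:
    - [[0,0.003,0],[0,0,-0.02],-1]
    - [[0,0.003,0],[0,0,-0.03],-1]
    - [[0,0.025,0],[0.003,0,-0.05],-1]
    - [[0,0.048,0],[0.007,0,-0.07],-1]
    - [[0,0.07,0],[0.013,0,-0.09],-1]
    - [[0,0.092,0],[0.021,0,-0.11],-1]
    - [[0,0.115,0],[0.032,0,-0.13],-1]
    - [[0,0.137,0],[0.043,0,-0.148],-1]

```text
clock: 10.0
eef_pos: [502.9, 21.2, 73.6]
tcp_rot: [-3.142, -0.106, 0.087]
contact_force: [-0.8, -1.1, -2.9]
opening: 0.138
grasp_force: 108.3
```

```bash
python3 - <<'E'
from h import *
u=np.array([np.cos(np.radians(5)),np.sin(np.radians(5)),0]);z=np.array([0,0,1.])
h=np.array([587,28,70.])+184*u;v=np.array([-u[1],u[0],0]);E=[]
for a in np.radians([15,18,21]):
    E+=[h+182*(-np.cos(a)*u+np.sin(a)*z)+k*v for k in(-135,135)]
look("lev",3,(130,120),E)
t=126.7;W=[]
for th,pit in((18,6),(24,8),(30,10),(35,12),(39,13)):
    a=np.radians(th);n=np.sin(a)*u+np.cos(a)*z; T=h+t*(-np.cos(a)*u+np.sin(a)*z)-1.5*n
    p=np.radians(pit);W.append((T-150*(np.cos(p)*u+np.sin(p)*z),5,pit))
plan(W)
E
```

```text
tip [649.5  34.  108.4]
t 10.1 tcp [503.2  21.2  73.8] rpy [180.   -6.1   5. ] op 0.135 gf 108.4 F [-0.8  0.4 -1.2]
[0.0, -0.003, -0.001] [-0.001, 0.003, 0.003]
[0.0, 0.042, -0.001] [0.032, 0.003, -0.03]
[0.0, 0.086, -0.001] [0.073, 0.003, -0.06]
[0.0, 0.131, -0.001] [0.112, 0.003, -0.078]
[0.0, 0.153, -0.001] [0.145, 0.003, -0.098]
```

View pics/lev.png

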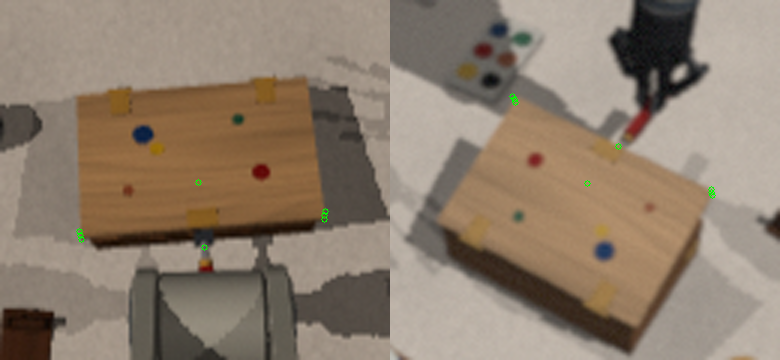

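The lid has risen about 18° on the blade: its front corners are on the dots at (80,236) and (325,215), and the dark interior shows under its edge. I'll carry on to about 39°.

Call:
step_arm:
  moves:
    - [[0,0.02,0],[0.015,0,-0.015],-1]
    - [[0,0.042,0],[0.032,0,-0.03],-1]
    - [[0,0.065,0],[0.052,0,-0.045],-1]
    - [[0,0.086,0],[0.073,0,-0.06],-1]
    - [[0,0.11,0],[0.092,0,-0.069],-1]
    - [[0,0.131,0],[0.112,0,-0.078],-1]
    - [[0,0.153,0],[0.145,0,-0.098],-1]
    - [[0,0.153,0],[0.145,0,-0.098],-1]

```text
clock: 10.9
eef_pos: [530.8, 23.6, 96.6]
tcp_rot: [3.142, -0.228, 0.087]
contact_force: [-0.5, -0.1, -1.3]
opening: 0.138
grasp_force: 108.4
```

```bash
python3 - <<'E'
from h import *
u=np.array([np.cos(np.radians(5)),np.sin(np.radians(5)),0]);z=np.array([0,0,1.])
h=np.array([587,28,70.])+184*u;v=np.array([-u[1],u[0],0]);E=[]
for a in np.radians([35,38,41]):
    E+=[h+182*(-np.cos(a)*u+np.sin(a)*z)+k*v for k in(-135,135)]
look("open",3,(130,150),E);plan([])
for c in("top","scene"):
  for n in("lid_edge","lid_hinge"): print(c,n,[(np.round(a["xy"],1),round(a["conf"],2)) for a in imaging.mark_of(c,n)[:2]])
E
```

```text
tip [672.1  35.9 149. ]
t 11.0 tcp [530.   23.6  96. ] rpy [180.  -12.9   5. ] op 0.134 gf 108.4 F [-1.7 -0.7 -1.9]
top lid_edge [(array([247.6, 178.2]), 0.83)]
top lid_hinge [(array([245. , 142.2]), 0.82)]
scene lid_edge [(array([264.8, 178.9]), 0.55)]
scene lid_hinge [(array([239.6, 226. ]), 0.85)]
```

View pics/open.png

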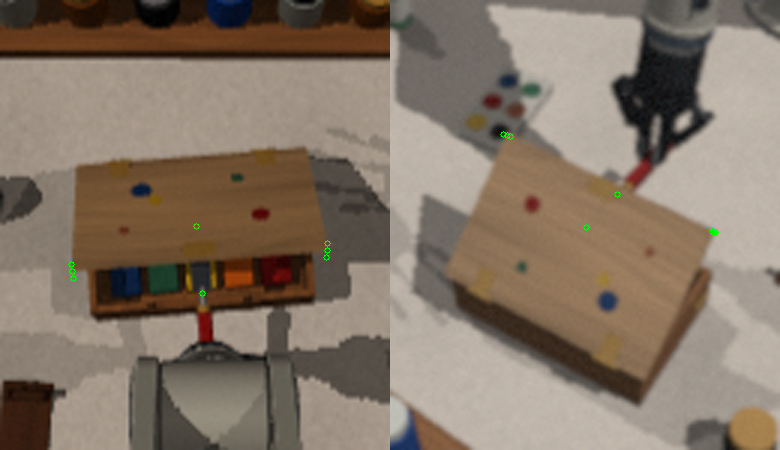

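The lid is up with the colour blocks showing. I'll measure the angle by fitting the lid's outline jointly to the shut and open pictures from both cameras.

```bash
cat > fit.py <<'E'
from h import *
from scipy.optimize import least_squares
def contour(im,cam,box):
    h,s,v=[a.astype(int) for a in cv2.split(cv2.cvtColor(im,cv2.COLOR_RGB2HSV))]
    m=((h>8)&(h<26)&(s>70)&(v>(95 if cam=="top" else 105))).astype(np.uint8);k=np.zeros_like(m);x,y,w,hh=box;k[y:y+hh,x:x+w]=1
    m=cv2.morphologyEx(m&k,cv2.MORPH_OPEN,np.ones((3,3)));m=cv2.morphologyEx(m,cv2.MORPH_CLOSE,np.ones((5,5)))
    n,l,st,_=cv2.connectedComponentsWithStats(m);m=(l==1+np.argmax(st[1:,4])).astype(np.uint8)
    return max(cv2.findContours(m,0,cv2.CHAIN_APPROX_NONE)[0],key=cv2.contourArea)[:,0].astype(float)
def corners(p,th):
    x,y,yw=p;u=np.array([np.cos(yw),np.sin(yw),0]);v=np.array([-u[1],u[0],0]);z=np.array([0,0,1.])
    e=-np.cos(th)*u+np.sin(th)*z;n=np.sin(th)*u+np.cos(th)*z;h=np.array([x,y,70])+8*n
    return [h+a*e+b*v for a,b in((0,-135),(182,-135),(182,135),(0,135))]
data=[]
for cam,bx in(("top",(195,125,105,85)),("scene",(195,150,115,105))):
    im0=cv2.resize(cv2.imread(f"pics/{cam}0.png"),(512,384),interpolation=cv2.INTER_AREA)[:,:,::-1].copy()
    im1=np.mean([imaging.grab_frame(cam) for _ in range(2)],0).astype(np.uint8)
    data+=[(cam,0,contour(im0,cam,bx)),(cam,1,contour(im1,cam,bx))]
def res(q):
    r_=[]
    for cam,o,cn in data:
        off=q[4:6] if cam=="top" else q[6:8]
        P=np.array([proj(cam,c) for c in corners(q[:3],q[3] if o else 0)],np.float32)+np.float32(off)
        r_+=[cv2.pointPolygonTest(P.reshape(-1,1,2),(float(a),float(b)),True)-.5 for a,b in cn]
    return np.array(r_+list(q[4:8]/.7*5))
f=least_squares(res,[770,44,.087,.68,0,0,0,0],loss="soft_l1",f_scale=.5,x_scale=[1,1,.01,.01,.3,.3,.3,.3],diff_step=1e-4)
q=f.x;print("hinge",q[:2].round(1),"yaw",np.degrees(q[2]).round(2),"lid",np.degrees(q[3]).round(2),"off",q[4:].round(2));rr=res(q);i=0
for c,o,cn in data: print(c,o,len(cn),"med abs",np.median(abs(rr[i:i+len(cn)])).round(2));i+=len(cn)
s=telemetry.sense();Rt=R.from_euler("xyz",s["tcp_rot"]).as_matrix();tip=s["eef_pos"]-19*Rt[:,2]+150*Rt[:,0]
u=np.array([np.cos(q[2]),np.sin(q[2])]);d=(q[:2]-tip[:2])@u
print("kinematic angle",np.degrees(np.arctan2(tip[2]-70,d)+np.arcsin(1.5/np.hypot(d,tip[2]-70))).round(2),"tip",tip.round(1),"d",d.round(1));plan([])
E
python3 fit.py
```

```text
hinge [768.6  44.8] yaw 4.84 lid 35.91 off [0. 0. 0. 0.]
top 0 254 med abs 0.34
top 1 246 med abs 0.43
scene 0 204 med abs 0.36
scene 1 238 med abs 0.45
kinematic angle 39.11 tip [671.1  35.8 147.7] d 97.9
t 11.4 tcp [529.6  23.5  95.7] rpy [-180.   -12.9    5. ] op 0.135 gf 108.4 F [-1.7 -0.7 -1.2]
```

```bash
sed -i 's/off=q\[4:6\] if cam=="top" else q\[6:8\]/off=(q[4:6] if cam=="top" else q[6:8])-10/; s/q\[4:8\]\/.7\*5/(q[4:8]-10)\/.7*5/; s/.68,0,0,0,0\]/.68,10,10,10,10]/; s/x_scale=.*diff_step=1e-4/diff_step=[1e-3,1e-2,1e-1,1e-2,.02,.02,.02,.02]/' fit.py; cat >> fit.py <<'E'
for sel,nm in((("top",),"top"),(("scene",),"scene")):
    full=data; data=[d for d in full if d[0] in sel]
    g=least_squares(res,q,loss="soft_l1",f_scale=.5,diff_step=[1e-3,1e-2,1e-1,1e-2,.02,.02,.02,.02]).x;print(nm,g[:2].round(1),np.degrees(g[2:4]).round(2));data=full
E
python3 fit.py
```

```text
hinge [768.6  46.2] yaw 4.84 lid 35.96 off [10.68  9.92 10.08  9.94]
top 0 254 med abs 0.33
top 1 246 med abs 0.4
scene 0 204 med abs 0.36
scene 1 238 med abs 0.48
kinematic angle 39.12 tip [671.1  35.9 147.8] d 98.0
t 11.6 tcp [529.6  23.5  95.7] rpy [-180.   -12.9    5. ] op 0.138 gf 108.4 F [-0.9 -0.9 -1.6]
top [768.8  43.7] [ 4.81 35.88]Traceback (most recent call last):
  File "fit.py", line 33, in <module>
    g=least_squares(res,q,loss="soft_l1",f_scale=.5,diff_step=[1e-3,1e-2,1e-1,1e-2,.02,.02,.02,.02]).x;print(nm,g[:2].round(1),np.degrees(g[2:4]).round(2));data=full
      ~~~~~~~~~~~~~^^^^^^^^^^^^^^^^^^^^^^^^^^^^^^^^^^^^^^^^^^^^^^^^^^^^^^^^^^^^^^^^^^^^^^^^^^^^^^^^^
    return func(*args, **kwargs)
    result = trf(vector_fun.fun, vector_fun.jac, x0, f0, J0, lb, ub, ftol, xtol,
                 gtol, max_nfev, x_scale, loss_function, tr_solver,
                 tr_options.copy(), verbose, callback=callback_wrapped)
    return trf_no_bounds(
        fun, jac, x0, f0, J0, ftol, xtol, gtol, max_nfev, x_scale,
        loss_function, tr_solver, tr_options, verbose, callback=callback)
    f_new = fun(x_new)
    self._update_fun()
    ~~~~~~~~~~~~~~~~^^
    self.f = self.fun_wrapped(xp_copy(self.x))
             ~~~~~~~~~~~~~~~~^^^^^^^^^^^^^^^^^
    return np.atleast_1d(self.fun(x))
                         ~~~~~~~~^^^
    return self.f(x, *self.args, **self.kwargs)
           ~~~~~~^^^^^^^^^^^^^^^^^^^^^^^^^^^^^^
  File "fit.py", line 22, in res
    P=np.array([proj(cam,c) for c in corners(q[:3],q[3] if o else 0)],np.float32)+np.float32(off)
                ~~~~^^^^^^^
  File "h.py", line 10, in proj
    c=imaging.calibration(cam);T=np.array(c["cam_to_world"]);q=T[:3,:3].T@(np.array(p)-T[:3,3])
ValueError: time passes only in moves, steps and waits
```

The open lid's lit 8 mm front face also shows from above, which biases the fit low. I'll include it in the model.

```bash
sed -i '/^for sel/,$d' fit.py; sed -i 's/return \[h+a\*e+b\*v for a,b in((0,-135),(182,-135),(182,135),(0,135))\]/return [h+a*e+b*v for a,b in((0,-135),(182,-135),(182,135),(0,135))]+[h+182*e+b*v-8*n for b in(-135,135)]/; s/P.reshape(-1,1,2)/cv2.convexHull(P)/' fit.py
python3 fit.py; sed 's/^f=least/data=[d for d in data if d[0]=="top"]\nf=least/' fit.py >fit_t.py; sed 's/^f=least/data=[d for d in data if d[0]=="scene"]\nf=least/' fit.py >fit_s.py; python3 fit_t.py|head -1; python3 fit_s.py 2>&1|grep hinge
```

```text
hinge [769.1  45.4] yaw 4.82 lid 38.09 off [10.43  9.93 10.46  9.96]
top 0 254 med abs 0.31
top 1 246 med abs 0.39
scene 0 204 med abs 0.37
scene 1 238 med abs 0.46
kinematic angle 39.0 tip [671.1  35.8 147.8] d 98.5
t 11.8 tcp [529.7  23.5  95.8] rpy [-180.   -12.9    5. ] op 0.14 gf 108.4 F [-1.4  0.  -1.6]
hinge [769.3  43.8] yaw 4.85 lid 38.13 off [10.    9.99 10.   10.  ]
hinge [768.4  47. ] yaw 4.83 lid 37.85 off [10.   10.    9.99  9.88]
```

The fits agree at about 38°, and the kinematics give 39°. I'll nudge up about 1.6°, let it settle and recheck.

Call:
step_arm:
  moves:
    - [[0,0,0],[0.007,0,-0.006],-1]
    - [[0,0,0],[0.014,0,-0.011],-1]
    - [[0,0,0],[0.014,0,-0.011],-1]
    - [[0,0,0],[0.014,0,-0.011],-1]
    - [[0,0,0],[0.014,0,-0.011],-1]
    - [[0,0,0],[0.014,0,-0.011],-1]

```text
clock: 12.8
eef_pos: [531.9, 23.8, 98.6]
tcp_rot: [-3.142, -0.225, 0.087]
contact_force: [-0.9, -0.2, -2.0]
opening: 0.137
grasp_force: 108.4
```

```bash
python3 fit.py; python3 fit_t.py|head -1; python3 fit_s.py 2>&1|grep hinge
```

```text
hinge [769.   45.4] yaw 4.83 lid 39.51 off [10.46  9.93 10.43  9.96]
top 0 254 med abs 0.3
top 1 246 med abs 0.41
scene 0 204 med abs 0.35
scene 1 243 med abs 0.42
kinematic angle 40.64 tip [673.3  36.  150.6] d 96.2
t 13.0 tcp [531.9  23.7  98.5] rpy [-180.   -12.9    5. ] op 0.137 gf 108.4 F [-1.1  0.2 -1.2]
hinge [769.3  43.8] yaw 4.88 lid 39.55 off [10.    9.99 10.   10.  ]
hinge [768.2  46.4] yaw 4.74 lid 39.39 off [10.   10.    9.99  9.94]
```

Vision gives 39.5° and the kinematics 40.6°, so the lid is at about 40° and still, with the grip firm. Handing in.

```bash
python3 -c "
from h import *
print(r.sign_off())"
```

```text
the job is handed in; nothing more can be done
None
```

The job is handed in: the knife is gripped and the lid is resting still on its blade at about 40° (39.5° from the cameras, 40.6° from the arm's position), with no sign that the arm or gripper touched the box or any bystander.

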